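# Roll the inked roller home with the squeegee

### The arm

A 7-joint arm with a two-finger parallel gripper is mounted at the origin on the work surface. World frame = base frame: x ahead of the robot, y to its left, z up, the work surface at z = 0. Lengths are in mm, angles in rad, forces in N, time in s.
With the tool pointing down it reaches from about 400 to 925 mm from the base axis. Payload 4.1 kg.
Tool frame: the origin (TCP) lies on the centre line of the jaws, within the pads' length; the fingertips stand 11 mm ahead of it and the grasp point (between the pads) lies 8 mm behind it; y points along the fingers, z is the direction in which the jaws open and shut, and the axes are right-handed (so a half turn about y gives the same grasp; the last joint's range is limited). The gripper opens to 85 mm and grips with 20 to 120 N. Pads are 22 mm wide; open, the fingers measure 114 mm over their backs; the gripper's body (76 mm by 85 mm) begins 54 mm behind the grasp point. The pads swing forward as they close: fully open they stand 13 mm farther back than shut.
Start: joints at [-1.23, 0.398, 0.045, 1.537, -0.019, 1.207, -0.051], TCP at [276.727, 588.187, 242.347] pointing down, gripper open.
Joint ranges: [-2.82, 2.82], [-0.49, 2.23], [-1.37, 1.46], [0, 2.46], [-1.36, 4.5], [0.23, 2], [-2.94, 2.94]. Speed limits (rad/s): [2.57, 2.57, 3.14, 3.14, 3.14, 3.14, 3.14].

### API

Orientations are given as [roll, pitch, yaw] about the fixed x, y, z axes, in that order (R = Rz(yaw) Ry(pitch) Rx(roll)).
In Python, from rig import sense, get_image, get_calibration, sign_off gives the robot as it stands.
- The arm moves only by the tool jog_arm, never from a script. Its argument "rows" is a list of rows, each a list of 7 numbers: the shift along the tool's x, y, z in m, then the turn, a rotation vector about the tool's x, y, z in rad, then the finger opening in m, from 0 to 0.0854. In form: [[x, y, z, ax, ay, az, hand], ...]. A call has 1 to 8 rows; each row is the pose to reach, as a shift and turn from the pose commanded when the call began, along the tool's axes at that moment; what a row does not reach only later rows make up. A row lasts 1/8 s, in which the tool goes at most 62.5 mm and 10.7 degrees, less where a joint would pass 70% of its speed; a pose out of reach is approached as far as the arm can. A call with a gripper value outside its range is refused whole. The fingers move at their own pace and stop on an object; the grip force is fixed at half the most. Time passes only in rows, so rows that repeat a pose let the fingers close. It gives the time, the measured TCP pose, the force and the opening at its end, in the units of the state.
- sense(): the state, without advancing time (a new reading comes with each control period).
- get_image(name): name is "side" or "top"; returns (picture, depth): 480x640x3 uint8, blue, green, red; 480x640 float32, mm along the optical axis (not along the pixel's ray), 0 where there is no reading.
- get_calibration(name): a dict with "mtx" (3x3 intrinsics, pixels), "dist" ([k1, k2, p1, p2, k3] as OpenCV has them; the pictures are not rectified), "eye" and "orientation" of the camera in the world. Camera axes: x right, y down, z forward; pixel columns grow to the right and rows downward; lengths in mm; the calibration is good to about 2 mm. A picture is of the moment at which its call begins. get_calibration takes no time and is no camera call.
- sign_off(): hands the job in, once; it reports no verdict.
The state is a dict: "time": time; "joint_positions": joint angles; "dq": joint speeds; "joint_efforts": joint torques, N m; "tool_pos": TCP position; "tool_rot": TCP orientation; "contact_force": force on the tool from outside, world axes, zero at the start; "torque": the same for the moment, N m; "gripper_width": opening from 0.0 (shut) to 1.0 (fully open).
Only numpy, scipy, OpenCV 4.12 (cv2) and the standard library are available. Lean on these libraries where they do the work, as an engineer would, in place of code of your own. Each camera call takes 0.05 s, during which the arm holds its last target. There are 200 camera calls.

### The job

Take the squeegee out of its rack and, with its blade, roll the freshly inked rubber roller slowly along the track and down into the bay at the far end, on against the sprung buffer plate, pressing gently until the plate gives about half its travel, and hold it there for about a second. Ease off slowly so that the roller stays in the bay, then put the squeegee back in its rack, upright as it was. Touch the roller with nothing but the squeegee, never press hard or let the roller run, and leave the other things alone.

Things in the scene. Friction and masses are not known exactly. Their poses are not given: they have to be found in the camera images.
- track: Fixed roller track on the bench, 390 x 190 mm, between two wooden side rails (tops 20 mm above the bench, 158 mm apart). Origin on the bench; own +x is the way the roller is to roll, y across, z up. Steel running floor 8 mm above the bench from x = -160 to 75 mm; then a 3 mm step down into the bay (floor 5 mm above the bench, x = 75 to 230 mm).
- bay_edge (a point): Middle of the upper edge of the step down into the bay: track x = 75 mm, y = 0, 8 mm above the bench; axes as the track's.
- buffer_zone (a point): Fixed mark at track x = 145 mm, y = 0, 20 mm up. The face of the buffer plate (100 mm wide, top 36 mm above the bench) stands at rest anywhere within 30 mm of it along x: it is clamped elsewhere each time, is not measured and must be felt for. On touching it the roller's centre is at track x = 95 to 155 mm.
- buffer_spring (a point): Fixed mark at track x = 165 mm, y = 0, 42 mm up, over the wooden stop (90 mm wide, 42 mm tall, knob to 52 mm) behind the buffer plate. The plate gives along +x against a light spring, 2.5 N per mm, 5 mm at most, then it is hard. Half-way in is about 6 N at the blade; under 4 N is too little, above 12 N spoils the ink. It pushes the roller back if let go suddenly.
- roller_center (a point): Centre of the loose rubber roller: a plain cylinder 40 mm in diameter, 150 mm long, about 0.5 kg (0.35 to 0.7), lying across the track, own y along its axis (x and z turn as it rolls). Its centre is 28 mm above the bench on the running floor, 25 mm in the bay. It rolls very easily.
- roller: The same roller as a body; its origin is on its surface, 20 mm from the axis, and turns with it (use roller_center for its place).
- squeegee_grip (a point): Centre of the squeegee's wooden handle: 26 mm thick (own x), 110 mm wide (own y), 50 mm tall (own z, up); grasp it here from above across its thickness. A stiff blade 8 mm thick, 110 mm wide, hangs 36 mm below the handle, its lower edge 61 mm below this point; handle and blade are parallel, centred on own x = 0, alike front and back. 0.18 kg.
- squeegee: The same squeegee as a body; origin at the middle of the blade's lower edge, 61 mm below squeegee_grip.
- rack: Fixed wooden squeegee rack: two walls 130 mm long (own y), 13 mm thick, with a 14 mm slot between them in which the blade hangs; the handle's shoulders rest on the wall tops, 42 mm above the bench. Origin on the bench under the slot's middle; x across the slot, y along it, z up. With the squeegee in place squeegee_grip is 67 mm above the bench, over the slot.
- ink_jar: Bystander, leave it alone: plastic jar of ink, 72 mm across, 85 mm tall; origin under its middle.
- solvent: Bystander, leave it alone: white plastic bottle, 60 mm across, 170 mm tall; origin under its middle.
- ink_can: Bystander, leave it alone: ink can, 80 mm across, 100 mm tall; origin under its middle.
- tape: Bystander, leave it alone: roll of tape lying flat, 90 mm across, 24 mm high; origin under its middle.
- spatula: Bystander, leave it alone: metal ink spatula lying flat, handle towards its own -x; origin under its middle.
- cup: Bystander, leave it alone: white plastic cup, 76 mm across, 90 mm tall; origin under its middle.
- clamp_block: Bystander, leave it alone: wooden block 50 x 90 x 30 mm; origin under its middle.
Things that resemble listed ones, but are neither listed nor needed, are in the scene too. Leave any turquoise look-alike of the roller alone.

How it is judged (in metres and radians):
On the way, in this order (a step that is already met when the one before it is completed fails the run):
1. the squeegee is lifted clear of its rack (z of squeegee_grip in the frame of rack above 0.11 m), for 0.1 s.
2. the squeegee's blade has rolled the roller well along the track (x of roller_center in the frame of track above -0.01 m and contact force between squeegee and roller above 0.05 N).
3. in the bay, the blade presses the roller against the buffer plate with more than 4 N, everything still, for half a second (x of roller_center in the frame of track between 0.083 and 0.17 m and z of roller_center in the frame of track between 0.02 and 0.0275 m and contact force between squeegee and roller above 4 N and linear speed of roller below 0.03 m/s), for 0.5 s.
At the end, for the whole second after the job is handed in: The roller lies at rest in the bay (centre 83 to 170 mm along the track, down on the bay floor), and the squeegee stands at rest in its rack, released: handle within 10 mm of the slot's centre across and 30 mm along, shoulders down on the walls to 6 mm, upright within 0.12 rad (x of roller_center in the frame of track between 0.083 and 0.17 m and z of roller_center in the frame of track between 0.02 and 0.0275 m and linear speed of each of roller, squeegee below 0.03 m/s and x of squeegee_grip in the frame of rack between -0.01 and 0.01 m and y of squeegee_grip in the frame of rack between -0.03 and 0.03 m and z of squeegee_grip in the frame of rack below 0.073 m and angle between squeegee_grip's own z axis and vertical below 0.12 rad); the robot touches nothing.
It fails at once if the squeegee presses on the roller with more than 12 N (contact force between squeegee and roller above 12 N).
It fails at once if the gripper or arm touches the roller (contact force between any of the fingers, the arm and roller above 0.3 N).
It fails at once if the roller runs away or is knocked (faster than 0.4 m/s) (linear speed of roller above 0.4 m/s).
It fails at once if a bystander is pushed more than 30 mm (distance of any of ink_jar, solvent, ink_can, tape, spatula, cup, clamp_block from where it was at the start of the episode above 0.03 m).
It also fails if it takes over 72 s, if anything falls off the work surface, if the arm or the gripper's body presses on something with over 40 N, if the wrist force passes 120 N, or if a joint passes its speed limit or range.

## Working session

There is one attempt and no reset: what is moved stays moved. The work goes in short steps, Python scripts to look and compute and a tool call to move; the robot and the scene stay as the last step left them, time stands still between calls to the robot, and variables do not carry over. Pictures are saved under pics/ and viewed, about 8 in all and at most 12, crops included, and the job is handed in when it is done.

Besides the shell and the picture viewer there is one more tool, called by a JSON object that holds its "op" and its "data", one argument or row to a line. jog_arm: Moves the arm, as the interface text tells. Its arguments: {"type":"object","properties":{"rows":{"type":"array"}},"required":["rows"]}

```bash
ls; mkdir -p pics
python3 - <<'E'
from rig import *
import cv2,numpy as np
s=sense()
for k,v in s.items(): print(k,v)
for n in("top","side"):
    im,d=get_image(n); cv2.imwrite(f"pics/{n}0.png",im); np.save(f"pics/{n}0.npy",d)
    print(n,get_calibration(n))
E
```

```text
pics
time 0.0
joint_positions [-1.22999595  0.3992087   0.04499984  1.53785578 -0.0187014   1.20688476
 -0.05070154]
dq [-0.00012252  0.00118744 -0.00134308 -0.00053313  0.00016556  0.00181375
 -0.00105214]
joint_efforts [-4.29298707e-04 -4.75124359e+01  1.36400353e+00 -2.54219860e+01
  1.13769982e-02  9.63493309e-03  1.70829554e-05]
tool_pos [276.44819366 587.62250701 241.26272224]
tool_rot [-1.57272813e+00 -1.20372308e-04 -4.39658429e-01]
contact_force [ 0.49125851  0.68701571 -0.01175118]
torque [ 0.03286184 -0.03258886 -0.02303545]
gripper_width 0.9971463990335063
top {'mtx': array([[452.72835854,   0.        , 323.5710707 ],
       [  0.        , 452.72835854, 240.75382743],
       [  0.        ,   0.        ,   1.        ]]), 'dist': array([-0.07696255,  0.        ,  0.        ,  0.        ,  0.        ]), 'eye': array([ 352.34840696,   17.38640069, 1291.36291173]), 'orientation': array([-3.01762741e+00, -2.67137487e-03, -1.56604618e+00])}
side {'mtx': array([[473.67665417,   0.        , 323.1493313 ],
       [  0.        , 473.67665417, 240.56212669],
       [  0.        ,   0.        ,   1.        ]]), 'dist': array([-0.0768196,  0.       ,  0.       ,  0.       ,  0.       ]), 'eye': array([ 410.51859455, -660.70914022,  905.06798209]), 'orientation': array([-2.45301485, -0.00636167, -0.16375996])}
```

View pics/top0.png

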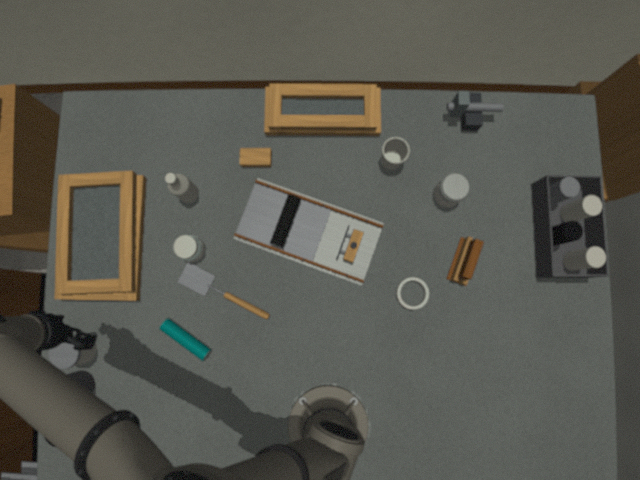

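View pics/side0.png

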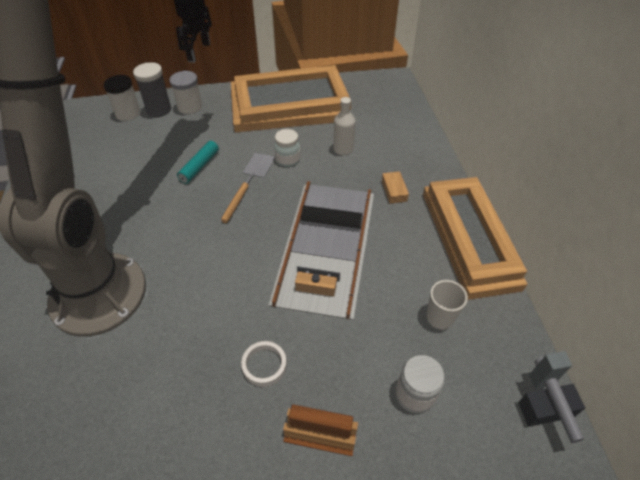

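The top view shows the track running from (247,210) to (372,252), with the black roller at (286,220) and the buffer at (350,245). The squeegee in its rack is at (466,260), and the turquoise decoy is at (185,338). The side view agrees, with the rack at (320,428).

```bash
cat > h.py <<'E'
import numpy as np,cv2
from scipy.spatial.transform import Rotation as R
from rig import *
def cloud(n,d):
    c=get_calibration(n); v,u=np.mgrid[0:480,0:640]
    p=cv2.undistortPoints(np.stack([u,v],-1).reshape(-1,1,2).astype(float),c["mtx"],c["dist"]).reshape(480,640,2)
    P=np.dstack([p,np.ones((480,640))])*d[...,None]
    return P@R.from_euler("xyz",c["orientation"]).as_matrix().T+c["eye"]
def rect(P):
    (c,s,a)=cv2.minAreaRect(P[:,:2].astype(np.float32)); return np.round(c,1),np.round(s,1),round(a,1)
E
python3 - <<'E'
from h import *
B={"top":dict(rack=(440,225,495,295),track=(225,170,395,290),cup=(375,130,415,180),can=(435,170,475,212),bottle=(160,165,195,205),jar=(168,228,208,268)),
"side":dict(rack=(270,395,370,465),track=(262,172,382,325))}
for n in B:
    d=np.load(f"pics/{n}0.npy"); W=cloud(n,d); im=cv2.imread(f"pics/{n}0.png")
    print(n,"bench z",np.median(W[300:340,300:330,2]) if n=="top" else np.median(W[350:380,320:360,2]))
    for k,(a,b,c,e) in B[n].items():
        P=W[b:e,a:c].reshape(-1,3); C=im[b:e,a:c].reshape(-1,3); P_=P[P[:,2]>4]
        print(k,np.histogram(P[:,2],np.arange(-5,110,5))[0])
        if k=="rack":
            for lo,hi in((80,100),(30,50),(15,100)):
                q=P[(P[:,2]>lo)&(P[:,2]<hi)]
                if len(q)>5: print(lo,hi,len(q),q.mean(0).round(1),rect(q))
        elif k=="track":
            m=(C.max(1)<45)&(P[:,2]>10); q=P[m]; print("roller",m.sum(),q.mean(0).round(1),rect(q),np.percentile(q[:,2],[5,50,95]))
            t=P[q[:,2].size and m&(P[:,2]>np.percentile(q[:,2],60))]; print("roller top",t.mean(0).round(1),rect(t))
            q=P[(P[:,2]>13)&(P[:,2]<26)&~m]; print("rails",rect(q))
            q=P[(P[:,2]>4)&(P[:,2]<60)]; print("all",rect(q))
        else:
            q=P[P[:,2]>60]; print(len(q),q.mean(0).round(1),rect(q) if len(q)>5 else 0)
E
```

```text
top bench z 1.1624086050088636
rack [ 815 1764  300   31   29   22   28   24   51  120   56   21   20   27
   24   17   26   19   59  281   82    0]
80 100 441 [ 455.6 -384.6   92.3] (array([ 456.3, -386.3]), array([ 28.1, 111.1]), 69.2)
30 50 251 [ 452.2 -370.8   41.6] (array([ 457.4, -382.8]), array([ 41.6, 131.9]), 72.0)
15 100 906 [ 454.2 -377.7   68.1] (array([ 457.5, -382.9]), array([ 41.6, 132. ]), 72.0)
track [3779 7969 4788 1609  315  491   94   57  142  435  425  102    3    0
    0    0    0    0    0    0    0    0]
roller 627 [564.1 121.4  45.7] (array([565.1, 122.3]), array([ 34.5, 144.6]), 70.5) [37.78034904 46.48639485 51.27681465]
roller top [565.7 124.4  49.4] (array([566.4, 123.8]), array([ 27. , 143.2]), 70.8)
rails (array([542.8,  58.6]), array([390. , 175.4]), 70.2)
all (array([548.2,  56.2]), array([347.2, 495.4]), 0.3)
cup [430 760 187  25  26  30  39  36  25  22  28  31  34  24  33  29  35  38
  64  81   3   0]
314 [ 750.4 -180.2  108.6] (array([579.7, -76.4]), array([ 75.2, 486. ]), 58.8)
can [240 488  64  11   7   5  10  16  12  18  14  16  15  10  20  21  
[... 617 characters left out ...]
[ 456.3 -387.9   90.3] (array([ 456.1, -386.3]), array([ 28. , 109.5]), 69.0)
30 50 611 [ 456.2 -399.3   40.5] (array([ 456. , -386.7]), array([ 41.8, 129.8]), 69.0)
15 100 2191 [ 455.2 -394.    66.7] (array([ 455.8, -386.8]), array([ 41.8, 130.2]), 68.8)
track [4792 5983 4209  448  674  462  188  229  324  556  345   49    0    0
    0    0    0    0    0    0    0    0]
roller 783 [562.7 111.   41.6] (array([ 455. , -254.6]), array([804.4, 143.3]), 73.6) [24.76375598 41.23555815 48.61101886]
roller top [565.4 114.   52. ] (array([ 523.9, -263. ]), array([815.3, 139.3]), 83.8)
rails (array([542.6,  59.6]), array([393.3, 174.8]), 70.3)
all (array([529.9,  85. ]), array([469.6, 319.3]), 81.1)
```

```bash
cat >> h.py <<'E'
rack=np.array([456.2,-386.5]); tx=np.radians(-109.8)
T0=np.array([554.6,91.9]); TX=np.array([np.cos(tx),np.sin(tx)]); TY=np.array([-TX[1],TX[0]])
YR,YT=np.radians(-21.0),np.radians(-19.8)
def delta(pts):   # shifts (m) and turn about tool y to world poses (x,y,z,yaw), from the measured pose
    s=sense(); A=R.from_euler("xyz",s["tool_rot"])
    print("t",round(s["time"],2),"pos",s["tool_pos"].round(1),"F",s["contact_force"].round(2),"g",round(s["gripper_width"],3),"rot",s["tool_rot"].round(4))
    for x,y,z,w in pts:
        G=R.from_euler("xyz",[-np.pi/2,0,w])
        print((A.inv().apply(np.array([x,y,z])-s["tool_pos"])/1000).round(4),(A.inv()*G).as_rotvec().round(4))
E
python3 - <<'E'
from h import *
delta([(480,300,242,-.44),(560,50,242,YR),(456.2,-386.5,200,YR)])
E
```

```text
t 0.1 pos [276.5 587.7 241.4] F [-0.04  0.34 -0.34] g 1.004 rot [-1.5726e+00 -1.0000e-04 -4.3960e-01]
[ 3.066e-01 -3.000e-04 -1.737e-01] [0.0018 0.0004 0.0001]
[ 4.854e-01  1.000e-04 -3.659e-01] [ 0.0018 -0.0731  0.0001]
[ 0.5772  0.0429 -0.805 ] [ 0.0018 -0.0731  0.0001]
```

{"op": "jog_arm", "data": {
  "rows": [
    [0.02,0,-0.012,0,0,0,0.085],
    [0.06,0,-0.036,0,0,0,0.085],
    [0.11,0,-0.066,0,0,0,0.085],
    [0.16,0,-0.096,0,0,0,0.085],
    [0.21,0,-0.126,0,0,0,0.085],
    [0.26,0,-0.156,0,0,0,0.085],
    [0.31,0,-0.18,0,0,0,0.085],
    [0.35,0,-0.22,0,-0.01,0,0.085]
  ]
}}

```text
time: 1.1
tool_pos: [501.3, 236.6, 242.3]
tool_rot: [-1.571, -0.001, -0.431]
contact_force: [0.8, -0.1, -0.1]
gripper_width: 0.991
```

{"op": "jog_arm", "data": {
  "rows": [
    [0.03,0,-0.04,0,-0.01,0,0.085],
    [0.06,0,-0.08,0,-0.02,0,0.085],
    [0.09,0,-0.12,0,-0.03,0,0.085],
    [0.12,0,-0.16,0,-0.05,0,0.085],
    [0.13,0,-0.21,0,-0.06,0,0.085],
    [0.14,0,-0.26,0,-0.063,0,0.085],
    [0.155,0,-0.31,0,-0.063,0,0.085],
    [0.17,0,-0.36,0,-0.063,0,0.085]
  ]
}}

```text
time: 2.1
tool_pos: [502.4, -161.0, 242.3]
tool_rot: [-1.571, 0.0, -0.368]
contact_force: [1.5, 0.0, -0.3]
gripper_width: 0.992
```

Run:
```python
from h import *
delta([(456.2,-386.5,160,YR),(456.2,-386.5,66,YR)])
```

```text
t 2.1 pos [ 502.4 -161.   242.3] F [ 1.49  0.05 -0.27] g 0.992 rot [-1.5705e+00  1.0000e-04 -3.6850e-01]
[ 0.0381  0.0823 -0.227 ] [-0.0003 -0.0019 -0.0001]
[ 0.0381  0.1763 -0.2271] [-0.0003 -0.0019 -0.0001]
```

{"op": "jog_arm", "data": {
  "rows": [
    [0.008,0.015,-0.05,0,0,0,0.085],
    [0.016,0.03,-0.1,0,0,0,0.085],
    [0.024,0.05,-0.15,0,0,0,0.085],
    [0.032,0.07,-0.195,0,0,0,0.085],
    [0.038,0.08,-0.22,0,-0.001,0,0.085],
    [0.038,0.082,-0.227,0,-0.002,0,0.085],
    [0.038,0.082,-0.227,0,-0.002,0,0.085],
    [0.038,0.082,-0.227,0,-0.002,0,0.085]
  ]
}}

```text
time: 3.1
tool_pos: [459.2, -382.2, 160.8]
tool_rot: [-1.57, -0.001, -0.363]
contact_force: [-0.2, -0.3, 0.3]
gripper_width: 0.999
```

Run:
```python
from h import *
delta([(456.2,-386.5,110,YR),(456.2,-386.5,66,YR)])
```

```text
t 3.1 pos [ 459.2 -382.2  160.8] F [-0.24 -0.35  0.27] g 0.999 rot [-1.5696e+00 -8.0000e-04 -3.6280e-01]
[-0.0013  0.0508 -0.0052] [-0.0012  0.0037  0.0008]
[-0.0013  0.0948 -0.0052] [-0.0012  0.0037  0.0008]
```

{"op": "jog_arm", "data": {
  "rows": [
    [-0.001,0.02,-0.005,0,0.004,0,0.085],
    [-0.001,0.045,-0.005,0,0.004,0,0.085],
    [-0.001,0.07,-0.005,0,0.004,0,0.085],
    [-0.001,0.085,-0.005,0,0.004,0,0.085],
    [-0.001,0.095,-0.005,0,0.004,0,0.085],
    [-0.001,0.095,-0.005,0,0.004,0,0.085],
    [-0.001,0.095,-0.005,0,0.004,0,0.085]
  ]
}}

```text
time: 3.98
tool_pos: [456.2, -388.3, 66.0]
tool_rot: [-1.571, -0.001, -0.369]
contact_force: [0.4, -1.2, 0.4]
gripper_width: 0.995
```

Run:
```python
from h import *
delta([(456.2,-386.5,66,YR)])
im,d=get_image("side"); cv2.imwrite("pics/g.png",cv2.resize(im[330:480,220:420],None,fx=3,fy=3))
```

```text
t 3.98 pos [ 456.2 -388.3   66. ] F [ 0.36 -1.22  0.37] g 0.995 rot [-1.5711e+00 -1.5000e-03 -3.6880e-01]
[-0.0006 -0.      0.0017] [ 0.0003 -0.0023  0.0014]
```

View pics/g.png

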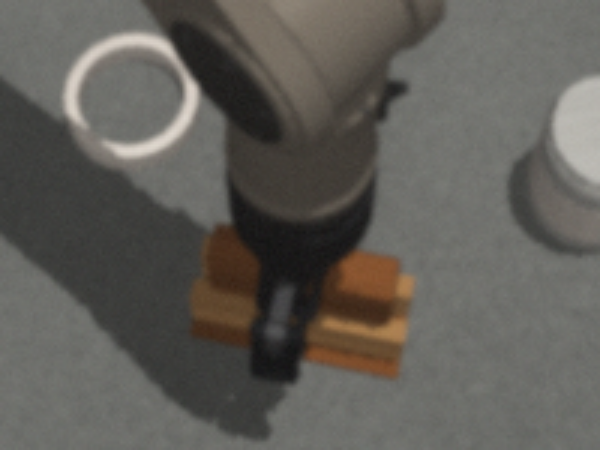

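The gripper straddles the middle of the handle (crop around (285,300)), with fingers on both sides. I'll close it.

{"op": "jog_arm", "data": {
  "rows": [
    [0,0,0.0015,0,-0.002,0,0.06],
    [0,0,0.0015,0,-0.002,0,0.03],
    [0,0,0.0015,0,-0.002,0,0.015],
    [0,0,0.0015,0,-0.002,0,0.015],
    [0,0,0.0015,0,-0.002,0,0.015],
    [0,0,0.0015,0,-0.002,0,0.015],
    [0,0,0.0015,0,-0.002,0,0.015],
    [0,0,0.0015,0,-0.002,0,0.015]
  ]
}}

```text
time: 5.03
tool_pos: [456.4, -386.6, 65.5]
tool_rot: [-1.571, -0.0, -0.367]
contact_force: [0.3, -0.4, 1.7]
gripper_width: 0.297
```

{"op": "jog_arm", "data": {
  "rows": [
    [0,0,0,0,0,0,0.015],
    [0,0,0,0,0,0,0.015]
  ]
}}

```text
time: 5.28
tool_pos: [456.4, -386.6, 65.5]
tool_rot: [-1.571, -0.0, -0.367]
contact_force: [-0.2, 0.0, 4.9]
gripper_width: 0.297
```

{"op": "jog_arm", "data": {
  "rows": [
    [0,-0.004,0,0,0,0,0.015],
    [0,-0.014,0,0,0,0,0.015],
    [0,-0.029,0,0,0,0,0.015],
    [0,-0.046,0,0,0,0,0.015],
    [0,-0.065,0,0,0,0,0.015],
    [0,-0.085,0,0,0,0,0.015],
    [0,-0.1,0,0,0,0,0.015],
    [0,-0.11,0,0,0,0,0.015]
  ]
}}

```text
time: 6.28
tool_pos: [456.5, -386.6, 176.6]
tool_rot: [-1.571, -0.001, -0.367]
contact_force: [-0.3, 0.3, -1.9]
gripper_width: 0.296
```

{"op": "jog_arm", "data": {
  "rows": [
    [0,0,0,0,0,0,0.015],
    [0,0,0,0,0,0,0.015],
    [0,0,0,0,0,0,0.015]
  ]
}}

```text
time: 6.65
tool_pos: [455.9, -386.0, 174.5]
tool_rot: [-1.57, 0.002, -0.367]
contact_force: [0.1, -0.2, -1.8]
gripper_width: 0.294
```

Run:
```python
from h import *
p=T0+(-32.5-20-4-25)*TX; print(p)
delta([(*p,180,YT),(*p,76,YT)])
im,d=get_image("side"); cv2.imwrite("pics/l.png",im[200:480,200:460])
W=cloud("top",np.load("pics/top0.npy"))
```

```text
[582.2071405  168.58178267]
t 6.65 pos [ 455.9 -386.   174.5] F [ 0.1  -0.22 -1.83] g 0.294 rot [-1.5704e+00  1.5000e-03 -3.6670e-01]
[-0.0809 -0.0052  0.563 ] [-0.0005 -0.0211 -0.0015]
[-0.0808  0.0988  0.563 ] [-0.0005 -0.0211 -0.0015]
```

View pics/l.png

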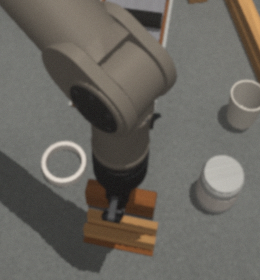

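The squeegee is lifted (handle near (120,195), above the rack), and the weight reads 1.8 N. Next is carrying it to behind the roller.

{"op": "jog_arm", "data": {
  "rows": [
    [-0.001,-0.001,0.01,0,0,0,0.015],
    [-0.005,-0.003,0.035,0,-0.002,0,0.015],
    [-0.01,-0.005,0.07,0,-0.004,0,0.015],
    [-0.017,-0.005,0.115,0,-0.006,0,0.015],
    [-0.023,-0.005,0.16,0,-0.008,0,0.015],
    [-0.03,-0.005,0.205,0,-0.01,0,0.015],
    [-0.036,-0.005,0.25,0,-0.012,0,0.015],
    [-0.043,-0.005,0.295,0,-0.014,0,0.015]
  ]
}}

```text
time: 7.7
tool_pos: [522.0, -93.4, 180.4]
tool_rot: [-1.57, -0.0, -0.352]
contact_force: [0.6, -0.1, -2.1]
gripper_width: 0.293
```

{"op": "jog_arm", "data": {
  "rows": [
    [-0.006,0,0.045,0,-0.002,0,0.015],
    [-0.013,0,0.09,0,-0.004,0,0.015],
    [-0.019,0,0.135,0,-0.006,0,0.015],
    [-0.025,0,0.18,0,-0.007,0,0.015],
    [-0.031,0,0.22,0,-0.007,0,0.015],
    [-0.035,0,0.25,0,-0.007,0,0.015],
    [-0.038,0,0.265,0,-0.007,0,0.015],
    [-0.038,0,0.268,0,-0.007,0,0.015]
  ]
}}

```text
time: 8.7
tool_pos: [578.3, 169.8, 180.1]
tool_rot: [-1.571, 0.001, -0.344]
contact_force: [-0.9, -1.0, -1.4]
gripper_width: 0.296
```

{"op": "jog_arm", "data": {
  "rows": [
    [0,0,0,0,0,0,0.015],
    [0,0,0,0,0,0,0.015],
    [0,0,0,0,0,0,0.015]
  ]
}}

```text
time: 9.07
tool_pos: [578.8, 167.9, 180.4]
tool_rot: [-1.571, -0.0, -0.347]
contact_force: [0.1, -0.7, -1.3]
gripper_width: 0.299
```

Run:
```python
from h import *
p=T0+(-32.5-20-4-25)*TX
delta([(*p,120,YT),(*p,76,YT)])
im,d=get_image("side"); cv2.imwrite("pics/b.png",cv2.resize(im[100:340,240:420],None,fx=2.5,fy=2.5))
```

```text
t 9.07 pos [578.8 167.9 180.4] F [ 0.08 -0.67 -1.32] g 0.299 rot [-1.5709e+00 -1.0000e-04 -3.4740e-01]
[0.0029 0.0604 0.0018] [ 0.0001 -0.0018  0.0001]
[0.0029 0.1044 0.0018] [ 0.0001 -0.0018  0.0001]
```

View pics/b.png

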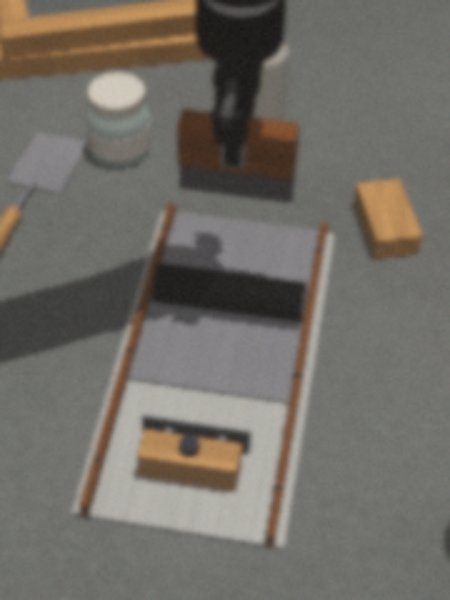

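The blade hangs upright behind the roller (blade at (240,180) in the crop, roller at (228,290)), and the track is clear. Lowering it now, with a 25 mm gap planned.

{"op": "jog_arm", "data": {
  "rows": [
    [0.001,0.01,0.001,0,0,0,0.015],
    [0.003,0.03,0.002,0,-0.002,0,0.015],
    [0.003,0.05,0.002,0,-0.002,0,0.015],
    [0.003,0.068,0.002,0,-0.002,0,0.015],
    [0.003,0.084,0.002,0,-0.002,0,0.015],
    [0.003,0.096,0.002,0,-0.002,0,0.015],
    [0.003,0.104,0.002,0,-0.002,0,0.015],
    [0.003,0.104,0.002,0,-0.002,0,0.015]
  ]
}}

```text
time: 10.12
tool_pos: [582.1, 169.8, 75.9]
tool_rot: [-1.571, 0.001, -0.344]
contact_force: [-0.5, 0.1, -1.4]
gripper_width: 0.293
```

{"op": "jog_arm", "data": {
  "rows": [
    [0,0,0,0,0,0,0.015],
    [0,0,0,0,0,0,0.015]
  ]
}}

```text
time: 10.38
tool_pos: [582.8, 170.0, 77.0]
tool_rot: [-1.57, -0.001, -0.344]
contact_force: [-0.3, -0.3, -1.8]
gripper_width: 0.298
```

```bash
cat >> h.py <<'E'
def st():
    s=sense(); q=s["tool_pos"][:2]-T0
    print("t",round(s["time"],2),"track x,y",(q@TX).round(2),(q@TY).round(2),"z",s["tool_pos"][2].round(2),"F",(s["contact_force"][:2]@TX).round(2),s["contact_force"].round(2),"rot",s["tool_rot"].round(4))
E
python3 - <<'E'
from h import *
st()
im,d=get_image("side"); W=cloud("side",d); P=W[172:330,262:382].reshape(-1,3)
q=(P[:,:2]-T0)@np.stack([TX,TY],1); m=(P[:,2]>30)&(P[:,2]<60)&(abs(q[:,1])<75)
print(np.histogram(q[m,0],np.arange(-160,200,10)))
E
```

```text
t 10.38 track x,y -83.07 0.06 z 77.01 F 0.39 [-0.28 -0.31 -1.75] rot [-1.5698e+00 -1.0000e-03 -3.4380e-01]
(array([  0,   0,   0,   0,   0,   0,   1,  98, 139,   6,   3,  77, 173,
       293, 251,   0,   0,   0,   0,   0,   0,   0,   0,   0,   0,   0,
         0,   0,   0,  84,  45,  70, 144, 168, 172]), array([-160, -150, -140, -130, -120, -110, -100,  -90,  -80,  -70,  -60,
        -50,  -40,  -30,  -20,  -10,    0,   10,   20,   30,   40,   50,
         60,   70,   80,   90,  100,  110,  120,  130,  140,  150,  160,
        170,  180,  190]))
```

{"op": "jog_arm", "data": {
  "rows": [
    [0,0,-0.003,0,0,0,0.015],
    [0,0,-0.008,0,0,0,0.015],
    [0,0,-0.013,0,0,0,0.015],
    [0,0,-0.017,0,0,0,0.015],
    [0,0,-0.02,0,0,0,0.015],
    [0,0,-0.022,0,0,0,0.015],
    [0,0,-0.024,0,0,0,0.015],
    [0,0,-0.026,0,0,0,0.015]
  ]
}}

```text
time: 11.42
tool_pos: [573.6, 145.6, 76.4]
tool_rot: [-1.57, -0.0, -0.343]
contact_force: [-0.3, 1.5, -2.0]
gripper_width: 0.298
```

{"op": "jog_arm", "data": {
  "rows": [
    [0,0,-0.002,0,0,0,0.015],
    [0,0,-0.004,0,0,0,0.015],
    [0,0,-0.006,0,0,0,0.015],
    [0,0,-0.008,0,0,0,0.015],
    [0,0,-0.01,0,0,0,0.015],
    [0,0,-0.0125,0,0,0,0.015],
    [0,0,-0.015,0,0,0,0.015],
    [0,0,-0.0175,0,0,0,0.015]
  ]
}}

```text
time: 12.42
tool_pos: [567.6, 128.8, 76.3]
tool_rot: [-1.571, -0.0, -0.344]
contact_force: [-0.0, -0.1, -0.9]
gripper_width: 0.299
```

```bash
cat >> h.py <<'E'
def prof():
    im,d=get_image("side"); W=cloud("side",d); P=W[150:330,240:390].reshape(-1,3)
    q=(P[:,:2]-T0)@np.stack([TX,TY],1); m=(P[:,2]>35)&(P[:,2]<58)&(abs(q[:,1])<75)&(abs(q[:,1])>56); x=q[m&(q[:,0]<130)]
    print("roller x",np.percentile(x[:,0],[2,50,98]).round(1), "y+",np.median(x[x[:,1]>0,0]).round(1),"y-",np.median(x[x[:,1]<0,0]).round(1),len(x)); return im
E
python3 - <<'E'
from h import *
st(); prof()
E
```

```text
t 12.43 track x,y -39.07 -0.27 z 76.32 F 0.15 [-0.04 -0.14 -0.93] rot [-1.5707 -0.     -0.3438]
roller x [-26.7  -7.7   4.9] y+ -7.9 y- -7.1 179
```

{"op": "jog_arm", "data": {
  "rows": [
    [0,0,-0.003,0,0,0,0.015],
    [0,0,-0.006,0,0,0,0.015],
    [0,0,-0.009,0,0,0,0.015],
    [0,0,-0.012,0,0,0,0.015],
    [0,0,-0.015,0,0,0,0.015],
    [0,0,-0.018,0,0,0,0.015],
    [0,0,-0.021,0,0,0,0.015],
    [0,0,-0.024,0,0,0,0.015]
  ]
}}

```text
time: 13.48
tool_pos: [559.5, 106.1, 76.3]
tool_rot: [-1.571, -0.0, -0.344]
contact_force: [-0.4, -0.7, -1.3]
gripper_width: 0.299
```

{"op": "jog_arm", "data": {
  "rows": [
    [0,0,-0.003,0,0,0,0.015],
    [0,0,-0.006,0,0,0,0.015],
    [0,0,-0.009,0,0,0,0.015],
    [0,0,-0.012,0,0,0,0.015],
    [0,0,-0.015,0,0,0,0.015],
    [0,0,-0.018,0,0,0,0.015],
    [0,0,-0.021,0,0,0,0.015],
    [0,0,-0.024,0,0,0,0.015]
  ]
}}

```text
time: 14.48
tool_pos: [551.4, 83.6, 76.3]
tool_rot: [-1.571, 0.0, -0.344]
contact_force: [0.0, 0.6, -1.0]
gripper_width: 0.294
```

Run:
```python
from h import *
st(); im=prof(); cv2.imwrite("pics/p.png",cv2.resize(im[100:340,240:420],None,fx=2.5,fy=2.5))
```

```text
t 14.47 track x,y 8.91 -0.2 z 76.31 F -0.58 [ 0.04  0.61 -1.01] rot [-1.5707  0.     -0.3437]
roller x [20.8 39.9 51.5] y+ 39.5 y- 40.4 181
```

View pics/p.png

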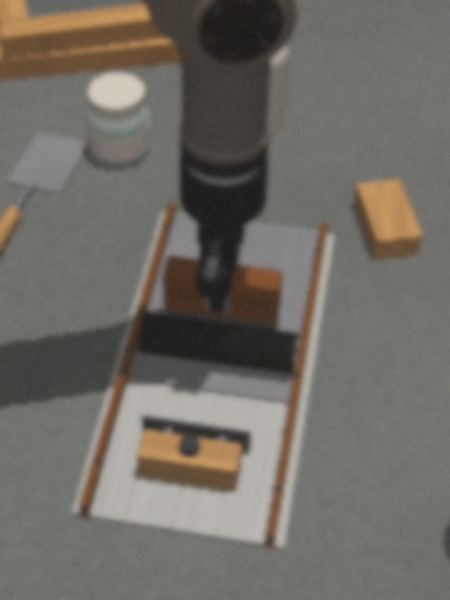

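The roller rolls squarely against the blade (roller at (215,340) in the crop, step edge at about y=390). I'll continue, slowing down for the step.

{"op": "jog_arm", "data": {
  "rows": [
    [0,0,-0.003,0,0,0,0.015],
    [0,0,-0.006,0,0,0,0.015],
    [0,0,-0.009,0,0,0,0.015],
    [0,0,-0.012,0,0,0,0.015],
    [0,0,-0.015,0,0,0,0.015],
    [0,0,-0.018,0,0,0,0.015],
    [0,0,-0.021,0,0,0,0.015],
    [0,0,-0.024,0,0,0,0.015]
  ]
}}

```text
time: 15.52
tool_pos: [543.3, 61.0, 76.3]
tool_rot: [-1.571, -0.0, -0.344]
contact_force: [-0.3, 0.5, -1.6]
gripper_width: 0.298
```

{"op": "jog_arm", "data": {
  "rows": [
    [0,0,-0.0025,0,0,0,0.015],
    [0,0,-0.005,0,0,0,0.015],
    [0,0,-0.007,0,0,0,0.015],
    [0,0,-0.009,0,0,0,0.015],
    [0,0,-0.0105,0,0,0,0.015],
    [0,0,-0.012,0,0,0,0.015],
    [0,0,-0.0135,0,0,0,0.015],
    [0,0,-0.015,0,0,0,0.015]
  ]
}}

```text
time: 16.52
tool_pos: [538.3, 47.0, 76.3]
tool_rot: [-1.571, -0.0, -0.344]
contact_force: [0.1, 0.5, -1.9]
gripper_width: 0.299
```

Run:
```python
from h import *
st(); prof()
```

```text
t 16.52 track x,y 47.79 -0.11 z 76.31 F -0.48 [ 0.06  0.49 -1.92] rot [-1.5706 -0.     -0.3438]
roller x [59.1 79.  90.7] y+ 79.0 y- 79.1 197
```

{"op": "jog_arm", "data": {
  "rows": [
    [0,0,-0.0015,0,0,0,0.015],
    [0,0,-0.003,0,0,0,0.015],
    [0,0,-0.0045,0,0,0,0.015],
    [0,0,-0.006,0,0,0,0.015],
    [0,0,-0.0075,0,0,0,0.015],
    [0,0,-0.009,0,0,0,0.015],
    [0,0,-0.0105,0,0,0,0.015],
    [0,0,-0.012,0,0,0,0.015]
  ]
}}

```text
time: 17.58
tool_pos: [534.2, 35.6, 76.3]
tool_rot: [-1.571, 0.0, -0.344]
contact_force: [0.2, 0.3, -1.9]
gripper_width: 0.295
```

Run:
```python
from h import *
st(); prof(); prof()
```

```text
t 17.57 track x,y 59.83 -0.1 z 76.29 F -0.4 [ 0.21  0.35 -1.93] rot [-1.5707  0.     -0.3437]
roller x [ 96.2 115.6 127. ] y+ 115.8 y- 115.4 180
roller x [ 95.7 115.3 126.5] y+ 115.6 y- 115.3 183
```

{"op": "jog_arm", "data": {
  "rows": [
    [0,0,-0.003,0,0,0,0.015],
    [0,0,-0.006,0,0,0,0.015],
    [0,0,-0.009,0,0,0,0.015],
    [0,0,-0.012,0,0,0,0.015],
    [0,0,-0.0145,0,0,0,0.015],
    [0,0,-0.0165,0,0,0,0.015],
    [0,0,-0.018,0,0,0,0.015],
    [0,0,-0.019,0,0,0,0.015]
  ]
}}

```text
time: 18.68
tool_pos: [527.8, 17.8, 76.3]
tool_rot: [-1.571, 0.0, -0.344]
contact_force: [-0.1, 0.8, -1.7]
gripper_width: 0.294
```

Run:
```python
from h import *
st(); prof()
W=cloud("side",np.load("pics/side0.npy")); P=W[250:330,262:382].reshape(-1,3)
q=(P[:,:2]-T0)@np.stack([TX,TY],1); m=(abs(q[:,1])<50)&(q[:,0]>110)&(q[:,0]<150)
for a in range(110,150,3):
    k=m&(q[:,0]>=a)&(q[:,0]<a+3); print(a,k.sum(),np.percentile(P[k,2],[10,50,90]).round(0) if k.sum() else "")
```

```text
t 18.68 track x,y 78.79 -0.08 z 76.3 F -0.71 [-0.08  0.79 -1.66] rot [-1.5707  0.     -0.3437]
roller x [ 96.5 115.2 126.9] y+ 115.1 y- 115.4 180
110 40 [3. 5. 7.]
113 15 [5. 6. 7.]
116 0 
119 0 
122 0 
125 1 [3. 3. 3.]
128 1 [4. 4. 4.]
131 0 
134 27 [26. 34. 36.]
137 127 [20. 29. 36.]
140 94 [23. 31. 36.]
143 6 [ 4. 16. 30.]
146 4 [ 3.  5. 24.]
149 0
```

{"op": "jog_arm", "data": {
  "rows": [
    [0,0,-0.001,0,0,0,0.015],
    [0,0,-0.002,0,0,0,0.015],
    [0,0,-0.003,0,0,0,0.015],
    [0,0,-0.004,0,0,0,0.015],
    [0,0,-0.005,0,0,0,0.015],
    [0,0,-0.006,0,0,0,0.015],
    [0,0,-0.007,0,0,0,0.015],
    [0,0,-0.008,0,0,0,0.015]
  ]
}}

```text
time: 19.73
tool_pos: [525.3, 10.4, 76.3]
tool_rot: [-1.57, -0.0, -0.344]
contact_force: [-0.7, 0.2, -2.3]
gripper_width: 0.299
```

Run:
```python
from h import *
st(); prof()
```

```text
t 19.73 track x,y 86.66 0.02 z 76.35 F 0.07 [-0.75  0.19 -2.32] rot [-1.5705e+00 -1.0000e-04 -3.4370e-01]
roller x [ 97.1 116.3 128.2] y+ 116.3 y- 116.5 189
```

{"op": "jog_arm", "data": {
  "rows": [
    [0,0,-0.0005,0,0,0,0.015],
    [0,0,-0.001,0,0,0,0.015],
    [0,0,-0.0015,0,0,0,0.015],
    [0,0,-0.002,0,0,0,0.015]
  ]
}}

```text
time: 20.27
tool_pos: [524.5, 8.4, 76.3]
tool_rot: [-1.571, -0.0, -0.344]
contact_force: [-0.6, 0.1, -1.6]
gripper_width: 0.297
```

{"op": "jog_arm", "data": {
  "rows": [
    [0,0,-0.0005,0,0,0,0.015],
    [0,0,-0.001,0,0,0,0.015]
  ]
}}

```text
time: 20.52
tool_pos: [524.2, 7.5, 76.3]
tool_rot: [-1.571, 0.0, -0.344]
contact_force: [0.5, 0.7, -1.7]
gripper_width: 0.298
```

{"op": "jog_arm", "data": {
  "rows": [
    [0,0,-0.0005,0,0,0,0.015],
    [0,0,-0.001,0,0,0,0.015]
  ]
}}

```text
time: 20.78
tool_pos: [523.8, 6.5, 76.3]
tool_rot: [-1.571, 0.0, -0.344]
contact_force: [0.5, 0.3, -2.0]
gripper_width: 0.299
```

Run:
```python
from h import *
st(); prof()
```

```text
t 20.77 track x,y 90.77 -0.05 z 76.3 F -0.41 [ 0.45  0.28 -1.98] rot [-1.5707  0.     -0.3437]
roller x [100.8 119.6 129.1] y+ 119.3 y- 119.7 171
```

{"op": "jog_arm", "data": {
  "rows": [
    [0,0,-0.0005,0,0,0,0.015],
    [0,0,-0.001,0,0,0,0.015]
  ]
}}

```text
time: 21.08
tool_pos: [523.5, 5.6, 76.3]
tool_rot: [-1.571, -0.0, -0.344]
contact_force: [0.1, 0.5, -2.3]
gripper_width: 0.294
```

{"op": "jog_arm", "data": {
  "rows": [
    [0,0,-0.0005,0,0,0,0.015],
    [0,0,-0.001,0,0,0,0.015]
  ]
}}

```text
time: 21.32
tool_pos: [523.2, 4.7, 76.3]
tool_rot: [-1.571, -0.0, -0.344]
contact_force: [0.7, 0.9, -1.7]
gripper_width: 0.297
```

{"op": "jog_arm", "data": {
  "rows": [
    [0,0,-0.0005,0,0,0,0.015],
    [0,0,-0.001,0,0,0,0.015]
  ]
}}

```text
time: 21.58
tool_pos: [523.1, 4.4, 76.4]
tool_rot: [-1.57, -0.0, -0.344]
contact_force: [1.2, 2.7, -0.4]
gripper_width: 0.298
```

Contact: about 2.9 N. Pressing on in small steps.

{"op": "jog_arm", "data": {
  "rows": [
    [0,0,-0.0005,0,0,0,0.015],
    [0,0,-0.0005,0,0,0,0.015]
  ]
}}

```text
time: 21.82
tool_pos: [523.1, 4.1, 76.5]
tool_rot: [-1.569, -0.0, -0.344]
contact_force: [1.7, 3.4, 0.3]
gripper_width: 0.297
```

{"op": "jog_arm", "data": {
  "rows": [
    [0,0,-0.0005,0,0,0,0.015],
    [0,0,-0.0005,0,0,0,0.015]
  ]
}}

```text
time: 22.08
tool_pos: [523.0, 3.8, 76.6]
tool_rot: [-1.569, -0.001, -0.343]
contact_force: [1.4, 4.6, 1.0]
gripper_width: 0.298
```

Run:
```python
from h import *
st(); get_image("side"); st()
```

```text
t 22.07 track x,y 93.63 0.13 z 76.57 F -4.76 [1.41 4.55 1.  ] rot [-1.5692e+00 -6.0000e-04 -3.4330e-01]
t 22.12 track x,y 93.63 0.14 z 76.56 F -4.83 [0.78 4.86 1.  ] rot [-1.5692e+00 -6.0000e-04 -3.4330e-01]
```

{"op": "jog_arm", "data": {
  "rows": [
    [0,0,-0.0004,0,0,0,0.015],
    [0,0,-0.0008,0,0,0,0.015],
    [0,0,-0.0008,0,0,0,0.015],
    [0,0,-0.0008,0,0,0,0.015]
  ]
}}

```text
time: 22.62
tool_pos: [522.9, 3.4, 76.6]
tool_rot: [-1.569, -0.001, -0.343]
contact_force: [0.6, 5.2, 0.4]
gripper_width: 0.296
```

Run:
```python
from h import *
st(); im=prof(); st(); cv2.imwrite("pics/h.png",cv2.resize(im[100:340,240:420],None,fx=2.5,fy=2.5))
```

```text
t 22.62 track x,y 94.05 0.13 z 76.6 F -5.09 [0.62 5.19 0.37] rot [-1.5687e+00 -7.0000e-04 -3.4310e-01]
roller x [104.5 120.1 129.5] y+ 119.9 y- 120.7 154
t 22.68 track x,y 94.06 0.15 z 76.6 F -5.83 [ 2.15  5.42 -0.32] rot [-1.5687e+00 -7.0000e-04 -3.4310e-01]
```

View pics/h.png

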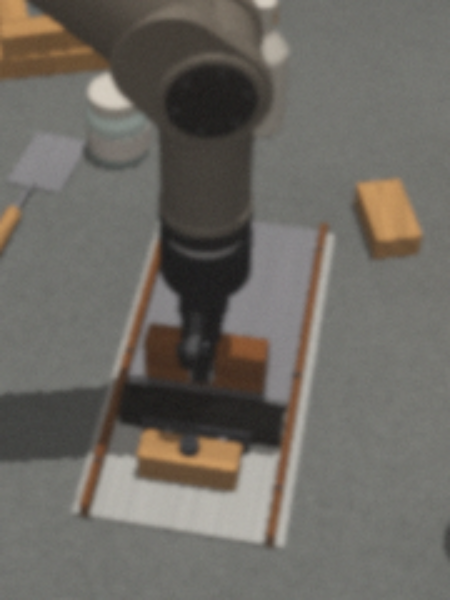

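The roller sits against the plate in the bay, with the blade square behind it (roller at (205,410)). The force is about 5.5 N. I'll press slightly more and hold.

{"op": "jog_arm", "data": {
  "rows": [
    [0,0,-0.0005,0,0,0,0.015],
    [0,0,-0.0005,0,0,0,0.015],
    [0,0,-0.0005,0,0,0,0.015],
    [0,0,-0.0005,0,0,0,0.015]
  ]
}}

```text
time: 23.18
tool_pos: [522.8, 3.1, 76.6]
tool_rot: [-1.568, -0.001, -0.343]
contact_force: [1.9, 6.2, 0.1]
gripper_width: 0.294
```

{"op": "jog_arm", "data": {
  "rows": [
    [0,0,0,0,0,0,0.015],
    [0,0,0,0,0,0,0.015],
    [0,0,0,0,0,0,0.015],
    [0,0,0,0,0,0,0.015]
  ]
}}

```text
time: 23.68
tool_pos: [522.8, 3.1, 76.6]
tool_rot: [-1.568, -0.001, -0.343]
contact_force: [0.2, 6.4, 0.2]
gripper_width: 0.299
```

{"op": "jog_arm", "data": {
  "rows": [
    [0,0,0,0,0,0,0.015],
    [0,0,0,0,0,0,0.015],
    [0,0,0,0,0,0,0.015],
    [0,0,0,0,0,0,0.015]
  ]
}}

```text
time: 24.18
tool_pos: [522.8, 3.1, 76.6]
tool_rot: [-1.568, -0.001, -0.343]
contact_force: [1.3, 5.7, 0.2]
gripper_width: 0.301
```

Held for about 1.5 s at roughly 6 N. Now easing off slowly.

{"op": "jog_arm", "data": {
  "rows": [
    [0,0,0.0004,0,0,0,0.015],
    [0,0,0.0008,0,0,0,0.015],
    [0,0,0.0012,0,0,0,0.015],
    [0,0,0.0016,0,0,0,0.015],
    [0,0,0.002,0,0,0,0.015],
    [0,0,0.0024,0,0,0,0.015],
    [0,0,0.0028,0,0,0,0.015],
    [0,0,0.0031,0,0,0,0.015]
  ]
}}

```text
time: 25.18
tool_pos: [522.9, 3.6, 76.1]
tool_rot: [-1.572, -0.0, -0.344]
contact_force: [1.6, 1.7, -2.4]
gripper_width: 0.299
```

{"op": "jog_arm", "data": {
  "rows": [
    [0,0,0.0003,0,0,0,0.015],
    [0,0,0.0006,0,0,0,0.015],
    [0,0,0.0009,0,0,0,0.015],
    [0,0,0.0012,0,0,0,0.015],
    [0,0,0.0015,0,0,0,0.015],
    [0,0,0.0018,0,0,0,0.015],
    [0,0,0.002,0,0,0,0.015],
    [0,0,0.002,0,0,0,0.015]
  ]
}}

```text
time: 26.18
tool_pos: [523.8, 6.4, 76.3]
tool_rot: [-1.571, -0.0, -0.344]
contact_force: [-0.1, 0.1, -2.0]
gripper_width: 0.301
```

Run:
```python
from h import *
st(); prof()
```

```text
t 26.18 track x,y 90.91 -0.04 z 76.32 F -0.05 [-0.08  0.08 -2.01] rot [-1.5707 -0.     -0.3436]
roller x [101.6 119.1 129.7] y+ 119.1 y- 119.4 159
```

Released gently. I'll back away from the roller slowly at first, then lift.

{"op": "jog_arm", "data": {
  "rows": [
    [0,0,0.0005,0,0,0,0.015],
    [0,0,0.0015,0,0,0,0.015],
    [0,0,0.003,0,0,0,0.015],
    [0,0,0.006,0,0,0,0.015],
    [0,0,0.01,0,0,0,0.015],
    [0,0,0.015,0,0,0,0.015],
    [0,0,0.021,0,0,0,0.015],
    [0,0,0.027,0,0,0,0.015]
  ]
}}

```text
time: 27.22
tool_pos: [533.1, 32.3, 76.3]
tool_rot: [-1.571, -0.0, -0.344]
contact_force: [0.1, 0.5, -1.8]
gripper_width: 0.297
```

{"op": "jog_arm", "data": {
  "rows": [
    [0,0,0.006,0,0,0,0.015],
    [0,0,0.01,0,0,0,0.015],
    [0,-0.01,0.012,0,0,0,0.015],
    [0,-0.03,0.012,0,0,0,0.015],
    [0,-0.055,0.012,0,0,0,0.015],
    [0,-0.08,0.012,0,0,0,0.015],
    [0,-0.1,0.012,0,0,0,0.015],
    [0,-0.104,0.012,0,0,0,0.015]
  ]
}}

```text
time: 28.22
tool_pos: [538.0, 42.9, 182.2]
tool_rot: [-1.569, -0.003, -0.344]
contact_force: [0.0, -0.3, -1.9]
gripper_width: 0.296
```

{"op": "jog_arm", "data": {
  "rows": [
    [0,0,0,0,0,0,0.015],
    [0,0,0,0,0,0,0.015]
  ]
}}

```text
time: 28.48
tool_pos: [536.2, 43.0, 179.4]
tool_rot: [-1.572, 0.002, -0.344]
contact_force: [0.3, -0.3, -1.1]
gripper_width: 0.3
```

Run:
```python
from h import *
st(); prof(); delta([(456.3,-386.6,180,YR)])
```

```text
t 28.48 track x,y 52.3 -0.75 z 179.37 F 0.23 [ 0.26 -0.34 -1.08] rot [-1.5717  0.0016 -0.3438]
roller x [102.5 119.7 129.5] y+ 119.5 y- 119.7 157
t 28.52 pos [536.2  43.  179.4] F [ 0.4  -0.25 -2.32] g 0.299 rot [-1.5718  0.0016 -0.3438]
[ 6.950e-02 -3.000e-04 -4.314e-01] [ 0.001   0.0227 -0.0016]
```

{"op": "jog_arm", "data": {
  "rows": [
    [0.001,0,-0.01,0,0.001,0,0.015],
    [0.005,0,-0.035,0,0.003,0,0.015],
    [0.011,0,-0.07,0,0.006,0,0.015],
    [0.018,0,-0.115,0,0.01,0,0.015],
    [0.025,0,-0.16,0,0.013,0,0.015],
    [0.033,0,-0.205,0,0.016,0,0.015],
    [0.04,0,-0.25,0,0.018,0,0.015],
    [0.047,0,-0.295,0,0.02,0,0.015]
  ]
}}

```text
time: 29.52
tool_pos: [480.6, -252.5, 180.1]
tool_rot: [-1.571, 0.0, -0.364]
contact_force: [0.6, 0.2, -1.2]
gripper_width: 0.296
```

{"op": "jog_arm", "data": {
  "rows": [
    [0.007,0,-0.04,0,0.001,0,0.015],
    [0.013,0,-0.075,0,0.002,0,0.015],
    [0.018,0,-0.105,0,0.003,0,0.015],
    [0.021,0,-0.125,0,0.003,0,0.015],
    [0.022,0,-0.133,0,0.003,0,0.015],
    [0.022,0,-0.133,0,0.003,0,0.015],
    [0.022,0,-0.133,0,0.003,0,0.015],
    [0.022,0,-0.133,0,0.003,0,0.015]
  ]
}}

```text
time: 30.52
tool_pos: [455.5, -381.6, 180.2]
tool_rot: [-1.57, 0.0, -0.365]
contact_force: [-0.8, -0.2, -1.6]
gripper_width: 0.298
```

Run:
```python
from h import *
delta([(456.3,-386.5,120,YR)])
for n,b in (("top",(420,210,500,300)),("side",(250,330,400,470))):
    im,d=get_image(n); a,c,e,f=b; P=cloud(n,d)[c:f,a:e].reshape(-1,3); C=im[c:f,a:e].reshape(-1,3)
    q=P[(P[:,2]>33)&(P[:,2]<50)]; print(n,"rack",rect(q),len(q))
    h=P[(P[:,2]>185)&(P[:,2]<215)&(C[:,2]>1.6*C[:,0])]; print("handle",len(h),rect(h) if len(h)>5 else "")
    cv2.imwrite("pics/r_%s.png"%n,cv2.resize(im[c:f,a:e],None,fx=4,fy=4))
```

```text
t 30.52 pos [ 455.5 -381.6  180.2] F [-0.83 -0.15 -1.61] g 0.298 rot [-1.570e+00  1.000e-04 -3.651e-01]
[ 0.0025  0.0602 -0.0044] [-0.0008  0.0015 -0.0001]
top rack (array([ 457.9, -383.3]), array([ 42.2, 133.3]), 72.1) 376
handle 276 (array([ 455.5, -378.8]), array([ 24.6, 108.4]), 70.3)
side rack (array([ 505. , -381.4]), array([231.5,  92.7]), 5.2) 1159
handle 898 (array([ 454.5, -386.9]), array([ 35.4, 107.9]), 70.6)
```

View pics/r_side.png

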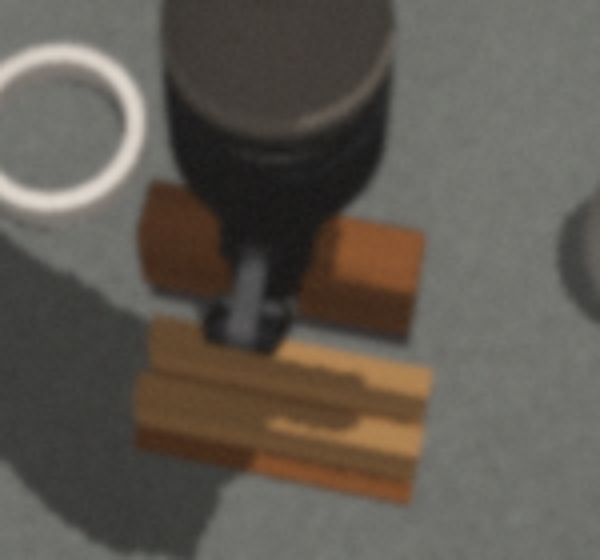

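The squeegee hangs upright above the rack (handle at (285,255), slot at (285,390)). The blade needs about 5 mm towards the slot, so I'll align it partway down.

{"op": "jog_arm", "data": {
  "rows": [
    [0.0008,0.005,-0.0015,0,0.0015,0,0.015],
    [0.0016,0.015,-0.003,0,0.0015,0,0.015],
    [0.0025,0.03,-0.0045,0,0.0015,0,0.015],
    [0.0025,0.042,-0.0045,0,0.0015,0,0.015],
    [0.0025,0.05,-0.0045,0,0.0015,0,0.015],
    [0.0025,0.054,-0.0045,0,0.0015,0,0.015],
    [0.0025,0.054,-0.0045,0,0.0015,0,0.015],
    [0.0025,0.054,-0.0045,0,0.0015,0,0.015]
  ]
}}

```text
time: 31.62
tool_pos: [456.0, -388.0, 126.7]
tool_rot: [-1.571, -0.001, -0.368]
contact_force: [0.3, -0.0, -1.9]
gripper_width: 0.296
```

Run:
```python
from h import *
delta([(456.4,-386.6,106,-.367),(456.4,-386.6,65.5,-.367)])
```

```text
t 31.62 pos [ 456.  -388.   126.7] F [ 0.26 -0.   -1.94] g 0.296 rot [-1.5709e+00 -9.0000e-04 -3.6820e-01]
[-0.0001  0.0207  0.0015] [ 0.0001 -0.0012  0.0009]
[-0.0002  0.0612  0.0015] [ 0.0001 -0.0012  0.0009]
```

{"op": "jog_arm", "data": {
  "rows": [
    [0,0.004,0.0008,0,-0.001,0,0.015],
    [0,0.01,0.0015,0,-0.001,0,0.015],
    [0,0.015,0.0015,0,-0.001,0,0.015],
    [0,0.018,0.0015,0,-0.001,0,0.015],
    [0,0.018,0.0015,0,-0.001,0,0.015],
    [0,0.018,0.0015,0,-0.001,0,0.015]
  ]
}}

```text
time: 32.38
tool_pos: [456.3, -386.5, 108.4]
tool_rot: [-1.571, -0.0, -0.367]
contact_force: [0.9, -1.2, -1.6]
gripper_width: 0.299
```

Run:
```python
from h import *
delta([(456.4,-386.6,65.5,-.367)])
```

```text
t 32.38 pos [ 456.3 -386.5  108.4] F [ 0.93 -1.2  -1.59] g 0.299 rot [-1.5708e+00 -3.0000e-04 -3.6730e-01]
[ 0.0001  0.0429 -0.0001] [-0.     -0.0003  0.0003]
```

Aligned to within 0.1 mm. Inserting down to just above the seat.

{"op": "jog_arm", "data": {
  "rows": [
    [0,0.005,0,0,0,0,0.015],
    [0,0.011,0,0,0,0,0.015],
    [0,0.017,0,0,0,0,0.015],
    [0,0.023,0,0,0,0,0.015],
    [0,0.029,0,0,0,0,0.015],
    [0,0.035,0,0,0,0,0.015],
    [0,0.039,0,0,0,0,0.015],
    [0,0.041,0,0,0,0,0.015]
  ]
}}

```text
time: 33.38
tool_pos: [456.2, -386.3, 67.0]
tool_rot: [-1.571, 0.0, -0.367]
contact_force: [0.1, 0.2, -0.7]
gripper_width: 0.298
```

{"op": "jog_arm", "data": {
  "rows": [
    [0,0.0005,0,0,0,0,0.015],
    [0,0.0015,0,0,0,0,0.015],
    [0,0.0015,0,0,0,0,0.015]
  ]
}}

```text
time: 33.75
tool_pos: [456.3, -386.4, 65.9]
tool_rot: [-1.571, -0.0, -0.367]
contact_force: [0.1, -0.4, -1.6]
gripper_width: 0.299
```

{"op": "jog_arm", "data": {
  "rows": [
    [0,0.0004,0,0,0,0,0.015],
    [0,0.0004,0,0,0,0,0.03],
    [0,0.0004,0,0,0,0,0.04],
    [0,0.0004,0,0,0,0,0.06],
    [0,0.0004,0,0,0,0,0.085],
    [0,0.0004,0,0,0,0,0.085],
    [0,0.0004,0,0,0,0,0.085],
    [0,0.0004,0,0,0,0,0.085]
  ]
}}

```text
time: 34.75
tool_pos: [456.2, -386.3, 65.3]
tool_rot: [-1.571, -0.0, -0.367]
contact_force: [-0.3, 0.9, -0.3]
gripper_width: 0.999
```

{"op": "jog_arm", "data": {
  "rows": [
    [0,-0.005,0,0,0,0,0.085],
    [0,-0.02,0,0,0,0,0.085],
    [0,-0.04,0,0,0,0,0.085],
    [0,-0.065,0,0,0,0,0.085],
    [0,-0.095,0,0,0,0,0.085],
    [0,-0.12,0,0,0,0,0.085],
    [0,-0.14,0,0,0,0,0.085],
    [0,-0.15,0,0,0,0,0.085]
  ]
}}

```text
time: 35.75
tool_pos: [456.7, -387.1, 218.0]
tool_rot: [-1.571, -0.004, -0.367]
contact_force: [-0.1, -0.1, -0.3]
gripper_width: 0.997
```

{"op": "jog_arm", "data": {
  "rows": [
    [0.01,0,0.03,0,0,0,0.085],
    [0.02,0,0.08,0,0,0,0.085],
    [0.03,0,0.13,0,0,0,0.085],
    [0.03,0,0.16,0,0,0,0.085],
    [0.03,0,0.16,0,0,0,0.085],
    [0.03,0,0.16,0,0,0,0.085],
    [0.03,0,0.16,0,0,0,0.085]
  ]
}}

```text
time: 36.62
tool_pos: [540.7, -249.7, 215.6]
tool_rot: [-1.572, -0.0, -0.37]
contact_force: [0.5, -0.8, -0.1]
gripper_width: 0.997
```

Run:
```python
from h import *
st(); im=prof(); prof()
for n,b in (("top",(440,225,495,295)),("side",(270,395,370,465))):
    im,d=get_image(n); a,c,e,f=b; P=cloud(n,d)[c:f,a:e].reshape(-1,3)
    for lo,hi in((80,100),(30,50)):
        q=P[(P[:,2]>lo)&(P[:,2]<hi)]; print(n,lo,len(q),rect(q) if len(q)>5 else "",np.percentile(q[:,2],[50,95]).round(1) if len(q) else "")
    cv2.imwrite("pics/end_%s.png"%n,im)
```

```text
t 36.62 track x,y 326.11 102.63 z 215.62 F 0.57 [ 0.5  -0.79 -0.06] rot [-1.5715e+00 -2.0000e-04 -3.7020e-01]
roller x [102.3 119.8 129.7] y+ nan y- 119.8 72
roller x [103.4 120.7 129.5] y+ nan y- 120.7 72
top 80 42 (array([ 449.5, -395.9]), array([ 5.6, 99.5]), 67.3) [93.1 97.9]
top 30 0  
side 80 1062 (array([ 456.4, -386.1]), array([ 27.4, 109.2]), 68.7) [90.8 93.3]
side 30 612 (array([ 455.9, -386.6]), array([ 41.7, 130.1]), 68.9) [40.9 46.2]
  return _methods._mean(a, axis=axis, dtype=dtype,
  ret = ret.dtype.type(ret / rcount)
```

View pics/end_side.png

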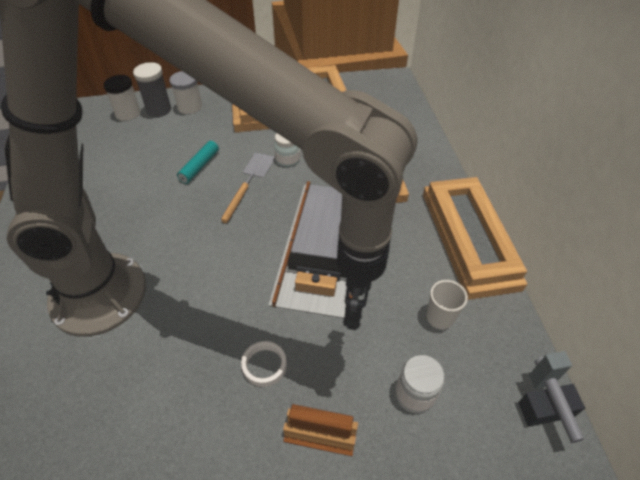

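The squeegee stands in its rack at (320,428) just as before. The roller is in the bay by the buffer (315,258), and the gripper is in free air at (355,300). Handing in.

```bash
python3 -c "
from rig import *
print(sign_off())"
```

```text
the job is handed in; nothing more can be done
None
```

The job is done and handed in at about 37 s of the 72 s allowed; `sign_off` gives no verdict.

- **Rolling and pressing:** I took the squeegee from its rack and rolled the roller along the track at about 16–24 mm/s. The roller dropped off the step and ran on ahead of the blade into the bay by itself; I did not measure its speed then. I then pressed it against the buffer plate at about 5–6 N for roughly 1.5 s, including about a second near 6 N.
- **Release and return:** I eased off at about 2–3 mm/s, backed away and put the squeegee back in the rack.
- **Squeegee check:** the side camera puts the handle within about 0.5 mm of its starting place, with the shoulders down at the same height as at the start and the gripper clear of it.
- **Roller check:** the roller is at rest in the bay, with its centre at about track x = 115 mm.
- **Bystanders:** the ones in view look unmoved, judged by eye only. The arm hid the solvent bottle and most of the clamp block in the last side picture.

Two last checks were incomplete. In the final pictures the arm hid the rack from the top camera and one end of the roller from the side camera. The squeegee check therefore rests on the side camera alone. The roller's position uses its visible end, but it agrees with the full view just before the squeegee was carried back.

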